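Dock the loading block in its slideway past the spring gate

ROBOT

A 7-joint arm with a two-finger parallel gripper is mounted at the origin on a cart in front of the work surface, level with it; the furniture and walls round the work are solid. World frame = base frame: x ahead of the robot, y to its left, z up, the work surface at z = 0. Lengths are in m, angles in rad, forces in N, time in s.
With the tool pointing down it reaches from about 0.4 to 0.85 m from the base axis. Payload 10.4 kg.
Tool frame: the origin (TCP) lies on the centre line of the jaws, within the pads' length; the fingertips stand 17 mm ahead of it and the grasp point (between the pads) lies 2 mm behind it; z points along the fingers, y is the line along which they close (so a half turn about z gives the same grasp; the last joint's range is limited). The gripper opens to 85 mm and grips with 20 to 120 N. Pads are 22 mm wide; open, the fingers measure 114 mm over their backs; the gripper's body (76 mm by 85 mm) begins 54 mm behind the grasp point. The pads swing forward as they close: fully open they stand 13 mm farther back than shut.
Start: joints at [1.201, 0.332, -0.065, 1.46, 0.022, 1.35, -0.088], TCP at [0.212, -0.588, 0.248] pointing down, gripper open.
Joint ranges: [-2.6, 2.6], [-0.5, 2.12], [-1.47, 1.34], [0.16, 2.42], [-1.27, 4.41], [0.06, 2.06], [-2.6, 2.6]. Speed limits (rad/s): [2.22, 2.22, 2.79, 2.79, 3.14, 3.14, 3.14].

INTERFACE

Orientations are given as a unit quaternion [x, y, z, w].
In Python, from workcell import sensors, imaging, order, spotter gives the robot as it stands. The module is installed in compiled form; this text tells all that it offers.
- The arm moves only by the shell command python3 -m inch 'ROWS' [FORCE]. ROWS is JSON, a list that holds one entry, the list of rows, each a list of 7 numbers: the shift along the tool's x, y, z in m, then the turn, a rotation vector about the tool's x, y, z in rad, then the closure, from -1 (fully open) to 1 (shut). In form: [[[x, y, z, ax, ay, az, hand], ...]]. A call has 1 to 10 rows; each row is the pose to reach, as a shift and turn from the pose commanded when the call began, along the tool's axes at that moment; what a row does not reach only later rows make up. A row lasts 1/10 s, in which the tool goes at most 50 mm and 8.59 degrees, less where a joint would pass 70% of its speed; a pose out of reach is approached as far as the arm can. A call with a gripper value outside its range is refused whole. The fingers move at their own pace and stop on an object; FORCE is the grip in N (left out, the last holds). Time passes only in rows, so rows that repeat a pose let the fingers close. It gives the time, the measured TCP pose, the force, the opening and the grip force at its end, in the units of the state.
- sensors.get_obs(): the state, without advancing time (a new reading comes with each control period).
- imaging.camera(name): name is "scene" or "top" or "wrist"; returns the picture (420x560x3 uint8, blue, green, red); there is no depth.
- imaging.calibration(name): a dict with "mtx" (3x3 intrinsics, pixels), "R" (3x3) and "t" (3): a world point X has camera coordinates R X + t; the wrist camera has in their place "tool_from_camera" (4x4, takes a point from camera to tool coordinates, whose origin is the TCP and whose axes are the flange's). Camera axes: x right, y down, z forward; pixel columns grow to the right and rows downward; lengths in m; the calibration is good to about 2 mm. A picture is of the moment at which its call begins: read the wrist's pose just before it. calibration takes no time and is no camera call.
- order.hand_in(): hands the job in; it is judged then, once.
Trained networks look in the newest picture that a camera, given by its name, has taken for a name from the list of things; names that differ only in an ending like _2 or _b are one class to them, and where a whole thing is asked for, a point or a joint stands for the part that bears it (a point fixed in the world has none). Each returns a list of dicts, best first, with "conf" (0 to 1); they miss things now and then, are a little off and sometimes report something else, mostly with a low value. They report only what shows in the picture. A call takes as long as a camera call.
- spotter.look_for(label, camera): "pixel" ([column, row] in pixels, amid what is visible of it).
The state is a dict: "clock": time; "joint_pos": joint angles; "joint_velocities": joint speeds; "tau": joint torques, N m; "position": TCP position; "ee_rot": TCP orientation; "ft_force": force on the tool from outside, world axes, zero at the start; "torque": the same for the moment, N m; "grip_width": opening from 0.0 (shut) to 1.0 (fully open); "grasp_force": force on a finger pad.
Only numpy, scipy, OpenCV 4.12 (cv2) and the standard library are available. Lean on these libraries where they do the work, as an engineer would, in place of code of your own. Each camera call takes 0.05 s, during which the arm holds its last target. There are 200 camera calls.

TASK

Press the long release bar beside the slideway down with one fingertip so that the gate sinks into the floor, and with the bar held down push the red loading block along the slideway with the other finger, over the gate, until it is fully home against the two rubber buffers. Keep the bar down until the whole block is past the gate, then take the hand away so that the gate springs up behind the block. Only push the block, gently: do not lift or tip it, and leave the other things where they stand.

Things in the scene. Friction and masses are not known exactly. Their poses are not given: they have to be found in the camera images.
- slideway: aluminium slideway, 421 x 176 mm, fixed across the worktop in front of the robot. Origin on the worktop under the lane's middle line, at the gate; +x is the way the block travels (from the flared open end at x = -225 mm to the end stop), +y left of travel, away from the robot. Floor at z = 37 mm; steel rails at y = 82 to 88 and -88 to -82 mm, top z = 51 mm
- gate_slot (a point): middle of the gate's slot, in the floor's surface (slideway x = 0, y = -48, z = 37 mm). The gate is a steel blade, 6 mm thick (x = -3 to 3 mm) and 45 mm wide (y = -70 to -25 mm), that stands 10 mm above the floor when up
- home (a point): where the block's origin is when fully home: on the floor, at slideway x = 95, y = 0 mm. The end stop's two rubber buffers have their faces at x = 170 mm; the block's rear face is then 7 mm past the gate
- bar (a point): flat steel bar with a black rubber strip, 260 x 28 mm, along the slideway outside its right rail, on the robot's side: slideway x = -225 to 35, y = -122 to -94 mm. This point: on its top surface, on its middle line, at x = 0, z = 66 mm when up. Hinged with the gate on a rod on the far side (y = 97, z = 28 mm); goes down 24 mm to a rigid stop; a spring lifts it: 3 N at first, 6 N fully down
- gate: the steel frame that carries gate blade and release bar in one piece, with two arms under the slideway's floor. Origin on its hinge rod along the far side, at slideway x = 0, y = 97, z = 28 mm; axes as the slideway's while the gate is up
- gate_hinge (a joint): angle of gate and release bar, rad: 0 = up, gate closed; 0.082 = gate flush with the floor (bar 17 mm down); 0.12 = fully down (bar 24 mm down, its top at z = 42 mm). Open enough from 0.09
- loading_block: red moulded block with a grid of holes, brass sleeves fixed in some, 12 mm proud; 160 x 160 x 38 mm, 0.25 to 0.45 kg, in the open end of the slideway. Origin on its underside; its own -x leads. Lower part (up to 16 mm high) from 75 mm ahead of the origin to 85 mm behind it, 80 mm to each side; upper part (20 to 38 mm) 5 mm smaller all round. A catch in the middle of the leading face goes between the buffers
- block_rear (a point): middle of the block's rear face (the one to push), 8 mm above its underside
- bushing: bystander: grey steel flanged bushing, 37 mm wide, 22 mm tall, origin at the centre of its underside
- lock_ring: bystander: grey steel split ring lying flat, 33 x 35 x 8 mm, origin at the centre of its underside
- spare_die: bystander: grey steel die standing upright, 27 mm wide, 72 mm tall, origin at the centre of its underside
- tape_roll: bystander: roll of blue tape lying flat, 97 mm wide, 26 mm tall, beyond the slideway, origin at the centre of its underside
- parts_brush: bystander: small wooden-handled brush, 168 mm long, 12 mm tall, lying beyond the slideway, origin at the middle of its underside
- screwdriver: bystander: red-handled screwdriver lying between the robot and the slideway, 211 mm long, origin at the middle of its underside
- index_plate_1: bystander: notched steel disc lying flat, 64 mm wide, 6 mm thick, between the robot and the slideway, origin at the centre of its underside

How it is judged:
By the outcome, as a careful person would: the job done as asked, in the order asked, and still so for the second after the job is handed in, with the robot touching nothing.
It also fails if it takes over 43 s, if anything falls off the work surface, if the arm or the gripper's body presses on something with over 40 N, if the wrist force passes 120 N, or if a joint passes its speed limit or range.

## Working session

There is one attempt and no reset: what is moved stays moved. The work goes in short steps, Python scripts to look and compute and a shell command to move; the robot and the scene stay as the last step left them, time stands still between calls to the robot, and variables do not carry over. Pictures are saved under pics/ and viewed, at most 10 in all, crops included, and the job is handed in when it is done.

```bash
mkdir -p pics; cat > h.py <<'E'
import numpy as np, cv2
from scipy.spatial.transform import Rotation as Ro
from workcell import sensors, imaging, order, spotter
def cam(n):
    c=imaging.calibration(n); K=np.array(c["mtx"])
    if n=="wrist":
        o=sensors.get_obs(); T=np.eye(4); T[:3,:3]=Ro.from_quat(o["ee_rot"]).as_matrix(); T[:3,3]=o["position"]
        W=np.linalg.inv(T@np.array(c["tool_from_camera"])); return K,W[:3,:3],W[:3,3]
    return K,np.array(c["R"]),np.array(c["t"])
def ray(C,p):
    K,R,t=C; d=R.T@np.linalg.solve(K,[p[0],p[1],1]); return -R.T@t,d
def onz(C,p,z):
    o,d=ray(C,p); return o+d*(z-o[2])/d[2]
def proj(C,X):
    K,R,t=C; x=K@(R@np.asarray(X,float)+t); return x[:2]/x[2]
def tri(Cs,ps):
    A=0;b=0
    for C,p in zip(Cs,ps):
        o,d=ray(C,p); d=d/np.linalg.norm(d); M=np.eye(3)-np.outer(d,d); A=A+M; b=b+M@o
    return np.linalg.solve(A,b)
E
python3 - <<'E'
from h import *
o=sensors.get_obs(); print({k:np.round(v,3).tolist() for k,v in o.items()})
for n in("scene","top"):
    im=imaging.camera(n); cv2.imwrite(f"pics/{n}1.png",im)
    for l in("slideway","gate_slot","home","bar","gate","loading_block","block_rear","screwdriver","index_plate_1","spare_die"):
        print(n,l,[(np.round(d["pixel"]).tolist(),round(d["conf"],2)) for d in spotter.look_for(l,n)[:2]])
E
```

```text
{'clock': 0.0, 'joint_pos': [1.201, 0.333, -0.065, 1.461, 0.022, 1.35, -0.089], 'joint_velocities': [0.001, 0.0, 0.0, 0.003, -0.002, 0.001, 0.001], 'tau': [-0.001, -62.544, 0.049, -39.161, 0.016, 0.01, -0.0], 'position': [0.212, -0.587, 0.247], 'ee_rot': [0.985, 0.173, -0.0, -0.001], 'ft_force': [0.459, 0.545, 0.138], 'torque': [0.062, -0.02, 0.008], 'grasp_force': 0.0, 'grip_width': 0.996}
scene slideway [([349.0, 278.0], 0.78)]
scene gate_slot [([351.0, 274.0], 0.86)]
scene home [([351.0, 278.0], 0.91), ([238.0, 258.0], 0.4)]
scene bar [([240.0, 258.0], 0.92)]
scene gate [([241.0, 260.0], 0.88)]
scene loading_block [([272.0, 229.0], 0.7)]
scene block_rear [([271.0, 230.0], 0.84)]
scene screwdriver [([219.0, 300.0], 0.58)]
scene index_plate_1 [([307.0, 369.0], 0.78)]
scene spare_die [([366.0, 340.0], 0.77), ([302.0, 323.0], 0.34)]
top slideway [([334.0, 256.0], 0.92), ([270.0, 276.0], 0.53)]
top gate_slot [([333.0, 256.0], 0.88)]
top home [([270.0, 277.0], 0.64), ([334.0, 256.0], 0.56)]
top bar [([269.0, 277.0], 0.98)]
top gate [([269.0, 277.0], 0.86), ([358.0, 336.0], 0.56)]
top loading_block [([276.0, 233.0], 0.92)]
top block_rear [([278.0, 231.0], 0.67)]
top screwdriver [([273.0, 302.0], 0.94)]
top index_plate_1 [([357.0, 335.0], 0.75), ([272.0, 276.0], 0.37)]
top spare_die [([381.0, 313.0], 0.69)]
```

View pics/top1.png

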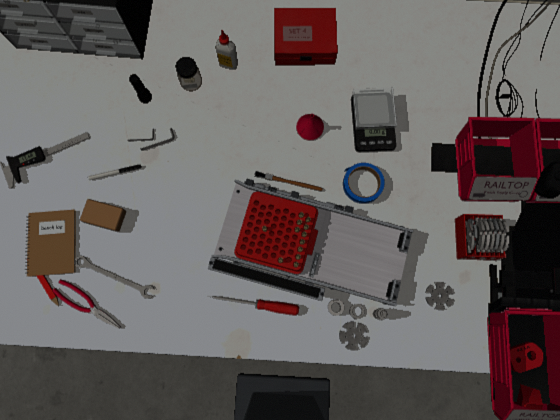

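View pics/scene1.png

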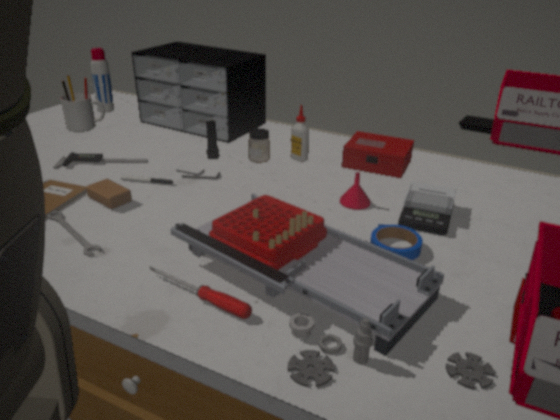

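```bash
python3 - <<'E'
import cv2
im=cv2.imread("pics/top1.png")[170:312,200:422]
cv2.imwrite("pics/topc.png",cv2.convertScaleAbs(cv2.resize(im,None,fx=3.6,fy=3.6,interpolation=cv2.INTER_CUBIC),alpha=1.4))
im=cv2.imread("pics/scene1.png")[180:345,160:450]
cv2.imwrite("pics/scc.png",cv2.convertScaleAbs(cv2.resize(im,None,fx=2.7,fy=2.7,interpolation=cv2.INTER_CUBIC),alpha=1.4))
E
```

```text
(no output)
```

View pics/topc.png

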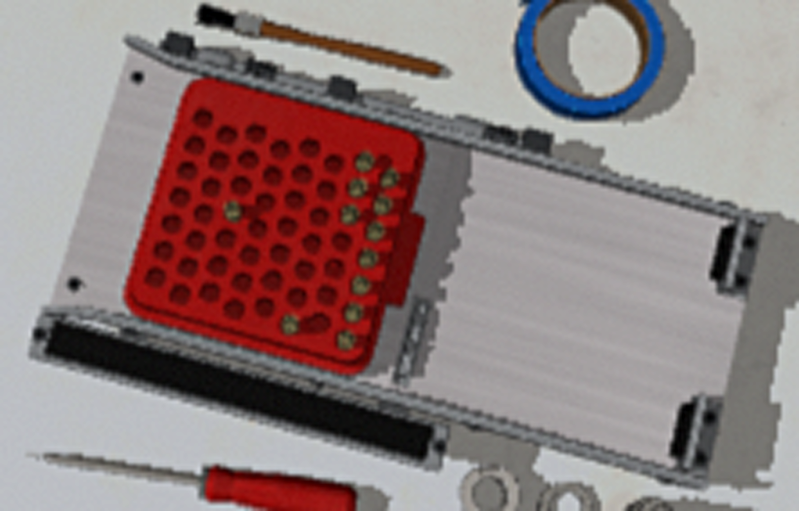

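View pics/scc.png

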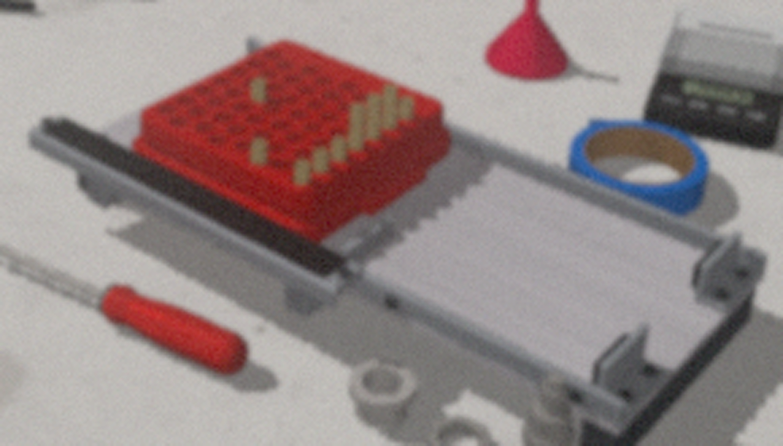

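```bash
cat > fit.py <<'E'
from h import *
from scipy.optimize import least_squares
Ct,Cs=cam("top"),cam("scene")
T=lambda x,y:np.array([x,y])/3.6+[200-.4,170-.4]
S=lambda x,y:np.array([x,y])/2.7+[160-.3,180-.3]
pts=[(Ct,T(47,313),(-.225,-.094,.066)),(Ct,T(32,355),(-.225,-.122,.066)),(Ct,T(437,468),(.035,-.122,.066)),(Ct,T(448,430),(.035,-.094,.066)),
(Ct,T(413,342),(0,-.048,.047)),(Ct,T(768,215),(.196,.088,.051)),(Ct,T(706,485),(.196,-.088,.051)),
(Cs,S(31,134),(-.225,-.122,.066)),(Cs,S(55,117),(-.225,-.094,.066)),(Cs,S(335,283),(.035,-.122,.066)),(Cs,S(356,266),(.035,-.094,.066))]
def W(p,X):
    c,s=np.cos(p[2]),np.sin(p[2]); X=np.asarray(X); return np.array([p[0]+c*X[0]-s*X[1],p[1]+s*X[0]+c*X[1],X[2]+p[3]])
f=lambda p:np.concatenate([proj(C,W(p,X))-u for C,u,X in pts])
g=onz(Ct,T(413,342),.04)
r=least_squares(f,[g[0],g[1],-1.8,0],loss="soft_l1")
p=r.x; print("slideway",p.round(4)); print(f(p).reshape(-1,2).round(1).tolist())
np.save("sl.npy",p)
c,s=np.cos(p[2]),np.sin(p[2])
def L(X): d=np.asarray(X)-[p[0],p[1],p[3]]; return np.array([c*d[0]+s*d[1],-s*d[0]+c*d[1],d[2]])
# block top outline edges (z=.037+.038)
for u in [(200,78),(128,300),(420,140),(365,372),(150,185)]: print(u,L(onz(Ct,T(*u),.075)).round(4))
for n,px in [("plate",(357,335)),("die",(381,313)),("bush",(337,308))]:
    X=onz(Ct,px,.02); print(n,X.round(3),L(X).round(3))
for lx in(-.225,-.1,0,.035): print(lx,W(p,(lx,-.108,.066)).round(3))
E
python3 fit.py
```

```text
slideway [ 0.5572 -0.0483 -1.7816 -0.0045]
[[-2.2, -0.2], [-1.8, 0.4], [0.5, 0.8], [0.6, -1.2], [-0.7, -0.3], [-0.7, -0.0], [-0.1, 0.9], [-1.4, -1.1], [2.0, -0.8], [0.4, 2.8], [4.3, 0.5]]
(200, 78) [-0.1692  0.0718  0.0795]
(128, 300) [-0.173  -0.0737  0.0795]
(420, 140) [-0.0271  0.0699  0.0795]
(365, 372) [-0.0233 -0.0777  0.0795]
(150, 185) [-0.1801 -0.0018  0.0795]
plate [ 0.361 -0.143  0.02 ] [ 0.133 -0.172  0.024]
die [ 0.412 -0.195  0.02 ] [ 0.174 -0.111  0.024]
bush [ 0.418 -0.096  0.02 ] [ 0.076 -0.127  0.024]
-0.225 [0.499 0.194 0.062]
-0.1 [0.472 0.072 0.062]
0 [ 0.452 -0.026  0.062]
0.035 [ 0.444 -0.06   0.062]
```

The slideway runs right and slightly down in the top view. The bar's corners are near (210,257) and (322,299), the gate is near (315,265), and the block's rear is near (241,222). The start area is flanked by the bins, so I'll lift first and then swing over.

```bash
python3 -m inch '[[[0,0,-0.1,0,0,0,-1],[0,0,-0.1,0,0,0,-1],[0.28,-0.17,-0.1,0,0,-1.0,-1],[0.28,-0.17,-0.1,0,0,-1.0,-1],[0.28,-0.17,-0.1,0,0,-1.0,-1],[0.28,-0.17,-0.1,0,0,-1.0,-1],[0.28,-0.17,-0.1,0,0,-1.0,-1],[0.28,-0.17,-0.1,0,0,-1.0,-1],[0.28,-0.17,-0.1,0,0,-1.0,-1],[0.28,-0.17,-0.1,0,0,-1.0,-1]]]'
cat > go.py <<'E'
# usage: go.py slx sly z  -> shift in tool axes, turn about z, to bring the TCP there with tool y along slideway y
from h import *; import sys
p=np.load("sl.npy"); o=sensors.get_obs(); R=Ro.from_quat(o["ee_rot"]).as_matrix()
x,y,z=map(float,sys.argv[1:4]); c,s=np.cos(p[2]),np.sin(p[2])
tgt=np.array([p[0]+c*x-s*y,p[1]+s*x+c*y,z])
Rt=np.column_stack([[-c,-s,0],[-s,c,0],[0,0,-1]])
if abs(np.linalg.det(Rt)-1)>.1: Rt[:,0]*=-1
if (R[:,1]@Rt[:,1])<0: Rt[:,:2]*=-1
d=np.array(o["position"])-[p[0],p[1],0]
print("clock",round(o["clock"],2),"pos",np.round(o["position"],4),"sl",np.round([c*d[0]+s*d[1],-s*d[0]+c*d[1],d[2]],4),"F",np.round(o["ft_force"],1),"j",np.round(o["joint_pos"],2))
print("shift",(R.T@(tgt-o["position"])).round(4),"turn",Ro.from_matrix(R.T@Rt).as_rotvec().round(4),"tool x in world",R[:,0].round(3))
E
python3 go.py -0.198 -0.058 0.25; python3 -c "
from h import *;print(imaging.calibration('wrist'))"
```

```text
clock: 2.1
position: [0.421, -0.3285, 0.3487]
ee_rot: [0.778, 0.628, 0.001, 0.0]
ft_force: [-0.3, -0.7, 0.4]
grip_width: 1.004
grasp_force: 0.0
clock 2.1 pos [ 0.421  -0.3285  0.3487] sl [ 0.3025 -0.0745  0.3487] F [-0.3 -0.7  0.4] j [ 0.92  0.12 -0.37  1.52  0.04  1.51  0.33]
shift [0.5005 0.0151 0.0992] turn [ 0.0013 -0.0008 -0.0026] tool x in world [0.212 0.977 0.001]
{'mtx': array([[333.31243832,   0.        , 280.97655933],
       [  0.        , 333.31243832, 213.38707879],
       [  0.        ,   0.        ,   1.        ]]), 'tool_from_camera': array([[ 1.38016436e-04, -9.46617150e-01, -3.22359974e-01,
         8.25700400e-02],
       [ 9.99999795e-01,  3.32359495e-04, -5.47837215e-04,
        -2.75909891e-04],
       [ 6.25731501e-04, -3.22359832e-01,  9.46617001e-01,
        -1.26224905e-01],
       [ 0.00000000e+00,  0.00000000e+00,  0.00000000e+00,
         1.00000000e+00]])}
```

```bash
python3 -m inch '[[[0.3,0.01,0.02,0,0,0,-1],[0.3,0.01,0.02,0,0,0,-1],[0.3,0.01,0.02,0,0,0,-1],[0.3,0.01,0.02,0,0,0,-1],[0.3,0.01,0.02,0,0,0,-1],[0.3,0.01,0.02,0,0,0,-1],[0.3,0.01,0.02,0,0,0,-1]]]'
python3 - <<'E'
from h import *
import pickle
C=cam("wrist"); im=imaging.camera("wrist"); cv2.imwrite("pics/w1.png",im); pickle.dump(C,open("w1.pkl","wb"))
cv2.imwrite("pics/w1b.png",cv2.convertScaleAbs(cv2.resize(im,None,fx=1.42,fy=1.42,interpolation=cv2.INTER_CUBIC),alpha=1.4))
E
python3 -m inch '[[[0.18,0.01,0.04,0,0,0,-1],[0.18,0.01,0.04,0,0,0,-1],[0.18,0.01,0.04,0,0,0,-1],[0.18,0.01,0.04,0,0,0,-1],[0.18,0.01,0.04,0,0,0,-1]]]'
python3 - <<'E'
from h import *
import pickle
C=cam("wrist"); im=imaging.camera("wrist"); cv2.imwrite("pics/w2.png",im); pickle.dump(C,open("w2.pkl","wb"))
cv2.imwrite("pics/w2b.png",cv2.convertScaleAbs(cv2.resize(im,None,fx=1.42,fy=1.42,interpolation=cv2.INTER_CUBIC),alpha=1.4))
E
```

```text
clock: 2.8
position: [0.495, -0.0358, 0.3284]
ee_rot: [0.779, 0.627, 0.001, -0.0]
ft_force: [-0.3, -0.3, 0.8]
grip_width: 1.001
grasp_force: 0.0
clock: 3.35
position: [0.5438, 0.1342, 0.2869]
ee_rot: [0.78, 0.625, -0.0, -0.001]
ft_force: [-0.2, -0.5, 0.3]
grip_width: 0.999
grasp_force: 0.0
```

View pics/w1b.png

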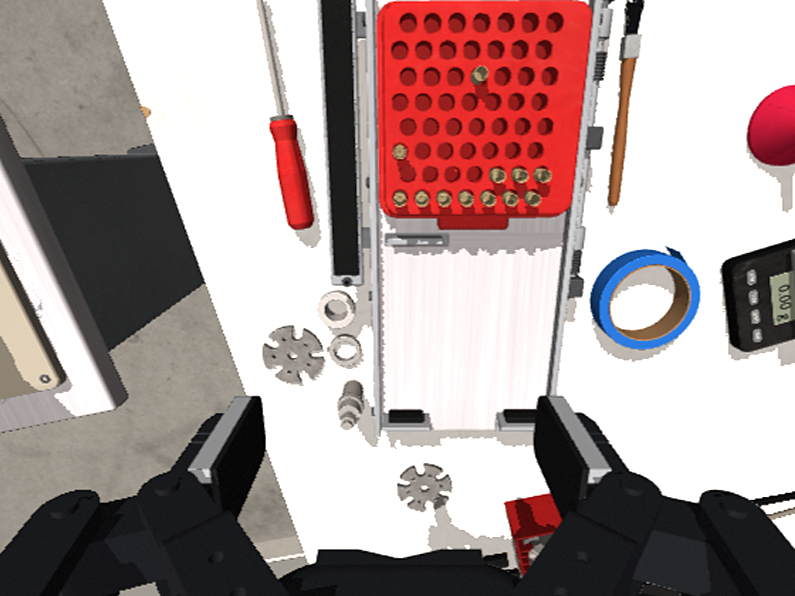

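View pics/w2b.png

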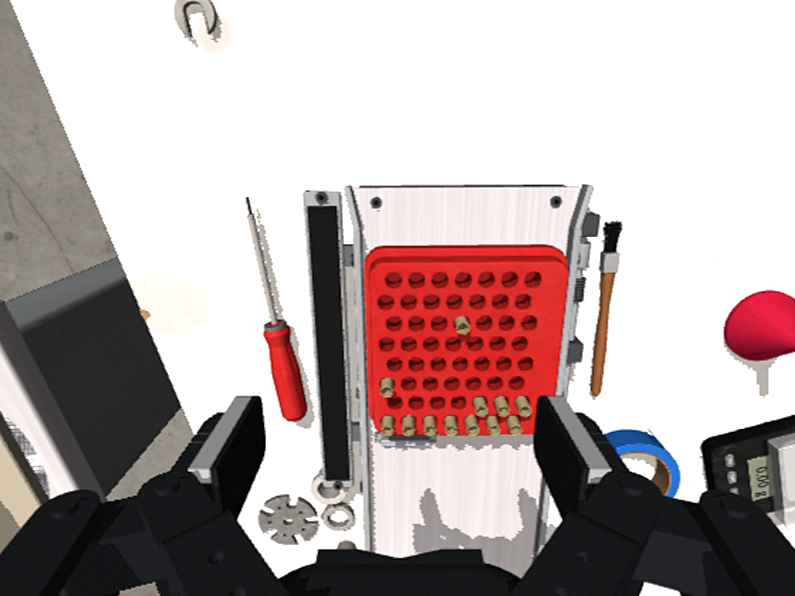

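In w1 the front end of the bar is at (333–361, 285) and the gate blade at (385–448, 240). In w2 the rear end of the bar is at (305–342, 193), its front end at (325–352, 486), and the block's rear edge at (372–565, 247). All of these are coordinates in the 1.42x pictures.

```bash
cat > fit2.py <<'E'
from h import *
import pickle
from scipy.optimize import least_squares
A,B=pickle.load(open("w1.pkl","rb")),pickle.load(open("w2.pkl","rb"))
U=lambda x,y:np.array([x,y])/1.42-.15
pts=[(A,U(333,285),(.035,-.122,.066)),(A,U(361,284),(.035,-.094,.066)),(A,U(386,238),(0.003,-.070,.047)),(A,U(448,236),(-0.003,-.025,.047)),
(B,U(304,193),(-.225,-.122,.066)),(B,U(341,192),(-.225,-.094,.066)),(B,U(324,488),(.035,-.122,.066)),(B,U(352,485),(.035,-.094,.066))]
def W(p,X):
    c,s=np.cos(p[2]),np.sin(p[2]); X=np.asarray(X); return np.array([p[0]+c*X[0]-s*X[1],p[1]+s*X[0]+c*X[1],X[2]+p[3]])
f=lambda p:np.concatenate([proj(C,W(p,X))-u for C,u,X in pts])
p=least_squares(f,[.557,-.048,-1.78,0],loss="soft_l1").x
print("slideway",p.round(4)); print(f(p).reshape(-1,2).round(1).tolist())
c,s=np.cos(p[2]),np.sin(p[2])
def L(X): d=np.asarray(X)-[p[0],p[1],p[3]]; return np.array([c*d[0]+s*d[1],-s*d[0]+c*d[1],d[2]])
Z=p[3]
for n,C,u,z in[("rear lower L",B,(385,246),.053),("rear lower mid",B,(465,246),.053),("rear lower R",B,(550,246),.053),("upper rear",B,(465,262),.075),("upper lead w1",A,(410,215),.075),("upper lead w1",A,(540,215),.075),("side L lo",B,(366,290),.053),("side R lo",B,(571,290),.053),("floor end",B,(465,187),.037),
 ("rail end in",A,(381,428),.051)]: print(n,L(onz(C,U(*u),z+Z)).round(4))
p[3]=0; np.save("sl.npy",p)
E
python3 fit2.py; python3 go.py -0.198 -0.058 0.12
```

```text
slideway [ 0.5564 -0.0483 -1.7854 -0.0048]
[[-1.2, -0.0], [1.8, 0.6], [3.8, 4.2], [-3.9, 0.8], [-0.8, -1.2], [0.3, -0.6], [-0.6, -1.7], [1.5, 0.3]]
rear lower L [-0.1816 -0.0633  0.053 ]
rear lower mid [-0.1813 -0.0008  0.053 ]
rear lower R [-0.181   0.0656  0.053 ]
upper rear [-0.1739 -0.0033  0.075 ]
upper lead w1 [-0.0264 -0.0543  0.075 ]
upper lead w1 [-0.0263  0.0506  0.075 ]
side L lo [-0.1457 -0.0792  0.053 ]
side R lo [-0.145  0.086  0.053]
floor end [-0.2249 -0.0004  0.037 ]
rail end in [ 0.1887 -0.0815  0.051 ]
clock 3.4 pos [0.5442 0.1314 0.2874] sl [-0.173  -0.0502  0.2874] F [ 0.4 -0.5 -0.4] j [ 0.34  0.25 -0.78  1.54  0.18  1.42 -0.67]
shift [ 0.0249 -0.0077  0.1674] turn [-0.0016 -0.     -0.008 ] tool x in world [0.221 0.975 0.   ]
```

```bash
python3 -m inch '[[[0.027,-0.008,0.1,0,0,-0.008,-1],[0.027,-0.008,0.19,0,0,-0.008,-1],[0.027,-0.008,0.19,0,0,-0.008,-1],[0.027,-0.008,0.19,0,0,-0.008,-1],[0.027,-0.008,0.19,0,0,-0.008,-1],[0.027,-0.008,0.19,0,0,-0.008,-1],[0.027,-0.008,0.19,0,0,-0.008,-1]]]'
python3 go.py -0.2 -0.058 0.08
python3 - <<'E'
from h import *
im=imaging.camera("wrist"); cv2.imwrite("pics/w3.png",im)
cv2.imwrite("pics/w3b.png",cv2.convertScaleAbs(cv2.resize(im,None,fx=1.42,fy=1.42,interpolation=cv2.INTER_CUBIC),alpha=1.4))
E
```

```text
clock: 4.1
position: [0.5442, 0.1582, 0.1011]
ee_rot: [0.78, 0.626, 0.002, 0.001]
ft_force: [0.2, -0.3, 0.7]
grip_width: 1.002
grasp_force: 0.0
clock 4.1 pos [0.5442 0.1582 0.1011] sl [-0.1991 -0.0559  0.1011] F [ 0.2 -0.3  0.7] j [ 0.25  0.43 -0.74  1.76  0.33  1.08 -0.82]
shift [ 0.0008 -0.0022  0.0211] turn [ 0.0037 -0.001  -0.0033] tool x in world [0.216 0.976 0.001]
```

View pics/w3b.png

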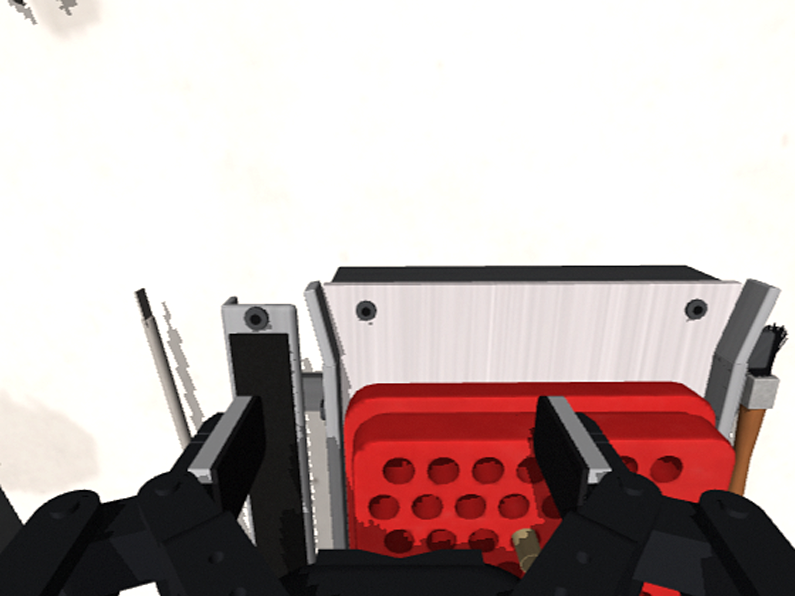

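```bash
python3 - <<'E'
from h import *
c=imaging.calibration("wrist"); W=np.linalg.inv(np.array(c["tool_from_camera"])); C=(np.array(c["mtx"]),W[:3,:3],W[:3,3])
for z in(.004,.017):
  for x in(.011,-.011):
    print(z,x,[(proj(C,(x,y,z))*1.42).round().tolist() for y in(-.057,-.0425,.0425,.057)])
# tip plane solve: which (x,z) for edge pixels assuming y
for u,y in[((263,400),-.0425),((214,480),-.0425),((255,398),-.0425),((240,396),-.0425),((190,475),-.057)]:
  o,d=ray(C,np.array(u)/1.42); k=(y-o[1])/d[1]; print(u,y,(o+k*d).round(4))
E
```

```text
0.004 0.011 [[216.0, 386.0], [263.0, 386.0], [538.0, 386.0], [584.0, 386.0]]
0.004 -0.011 [[224.0, 447.0], [269.0, 447.0], [531.0, 447.0], [576.0, 447.0]]
0.017 0.011 [[230.0, 367.0], [273.0, 367.0], [527.0, 367.0], [570.0, 367.0]]
0.017 -0.011 [[237.0, 424.0], [279.0, 424.0], [521.0, 424.0], [563.0, 424.0]]
(263, 400) -0.0425 [ 0.0068 -0.0425  0.003 ]
(214, 480) -0.0425 [ 0.0096 -0.0425 -0.0371]
(255, 398) -0.0425 [ 0.0116 -0.0425 -0.004 ]
(240, 396) -0.0425 [ 0.0188 -0.0425 -0.0154]
(190, 475) -0.057 [-0.003  -0.057  -0.0198]
```

```bash
python3 -m inch '[[[0,-0.001,0.02,0,0,0,-1],[0,-0.001,0.026,0,0,0,-1],[0,-0.001,0.026,0,0,0,-1]]]'; python3 -m inch '[[[0,0,0.005,0,0,0,-1],[0,0,0.005,0,0,0,-1],[0,0,0.005,0,0,0,-1]]]';  python3 -m inch '[[[0,0,0.005,0,0,0,-1],[0,0,0.005,0,0,0,-1],[0,0,0.005,0,0,0,-1]]]'
```

```text
clock: 4.45
position: [0.5415, 0.1587, 0.0728]
ee_rot: [0.779, 0.627, -0.0, 0.0]
ft_force: [-0.2, 0.4, -0.3]
grip_width: 1.0
grasp_force: 0.0
clock: 4.75
position: [0.5419, 0.1593, 0.068]
ee_rot: [0.779, 0.627, 0.001, 0.0]
ft_force: [1.7, 0.0, 3.6]
grip_width: 1.0
grasp_force: 1.3
clock: 5.05
position: [0.5413, 0.1594, 0.0623]
ee_rot: [0.779, 0.627, 0.0, -0.0]
ft_force: [-0.9, 2.5, 4.3]
grip_width: 1.005
grasp_force: 1.9
```

```bash
python3 -m inch '[[[0,0,0.006,0,0,0,-1],[0,0,0.012,0,0,0,-1],[0,0,0.012,0,0,0,-1],[0,0,0.012,0,0,0,-1]]]'; python3 -m inch '[[[0,0,0.003,0,0,0,-1],[0,0,0.003,0,0,0,-1],[0,0,0.003,0,0,0,-1]]]'
```

```text
clock: 5.45
position: [0.5406, 0.1597, 0.0503]
ee_rot: [0.779, 0.627, -0.0, -0.001]
ft_force: [-4.0, 2.1, 6.2]
grip_width: 1.0
grasp_force: 3.1
clock: 5.75
position: [0.5408, 0.1596, 0.0475]
ee_rot: [0.779, 0.627, -0.0, -0.0]
ft_force: [-3.9, 1.9, 5.7]
grip_width: 1.001
grasp_force: 3.3
```

```bash
python3 go.py -0.2 -0.058 0.046; python3 - <<'E'
from h import *
im=imaging.camera("wrist"); cv2.imwrite("pics/w4.png",im)
cv2.imwrite("pics/w4b.png",cv2.convertScaleAbs(cv2.resize(im,None,fx=1.42,fy=1.42,interpolation=cv2.INTER_CUBIC),alpha=1.4))
E
```

```text
clock 5.75 pos [0.5408 0.1596 0.0475] sl [-0.1999 -0.0595  0.0475] F [-3.9  1.9  5.7] j [ 0.21  0.5  -0.71  1.8   0.38  0.99 -0.87]
shift [0.0001 0.0015 0.0015] turn [-0.001   0.     -0.0008] tool x in world [ 0.214  0.977 -0.   ]
```

View pics/w4b.png

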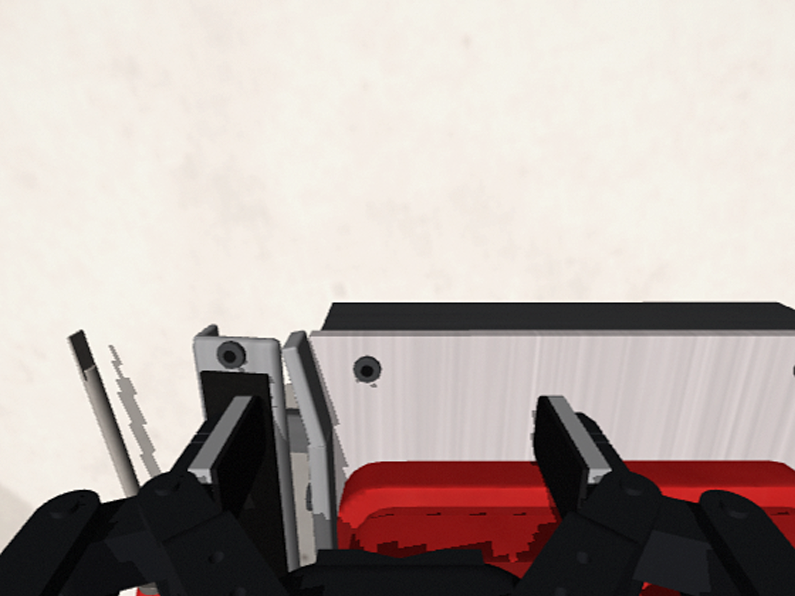

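The left fingertip presses the bar's rubber strip near (240,440), with the bar about 22 mm down. The right finger stands on the free floor behind the block's rear edge, near (570,430). Now I'll push.

```bash
python3 -m inch '[[[-0.003,0.001,0.001,0,0,0,-1],[-0.006,0.001,0.001,0,0,0,-1],[-0.009,0.001,0.001,0,0,0,-1],[-0.012,0.001,0.001,0,0,0,-1],[-0.015,0.001,0.001,0,0,0,-1],[-0.018,0.001,0.001,0,0,0,-1],[-0.021,0.001,0.001,0,0,0,-1],[-0.024,0.001,0.001,0,0,0,-1],[-0.027,0.001,0.001,0,0,0,-1],[-0.03,0.001,0.001,0,0,0,-1]]]'; python3 go.py 0 -0.058 0.046; python3 - <<'E'
from h import *
cv2.imwrite("pics/w5.png",cv2.convertScaleAbs(cv2.resize(np.vstack([imaging.camera("wrist")[210:],imaging.camera("scene")[170:350]]),None,fx=1.4,fy=1.4),alpha=1.3))
E
```

```text
clock: 6.8
position: [0.5367, 0.1312, 0.0473]
ee_rot: [0.779, 0.627, 0.002, -0.0]
ft_force: [0.3, 5.9, 5.1]
grip_width: 1.001
grasp_force: 3.9
clock 6.8 pos [0.5367 0.1312 0.0473] sl [-0.1712 -0.0575  0.0473] F [0.3 5.9 5.1] j [ 0.27  0.48 -0.71  1.83  0.37  0.97 -0.81]
shift [-0.1712 -0.0004  0.0008] turn [ 0.0018 -0.0028 -0.0004] tool x in world [0.213 0.977 0.003]
```

View pics/w5.png

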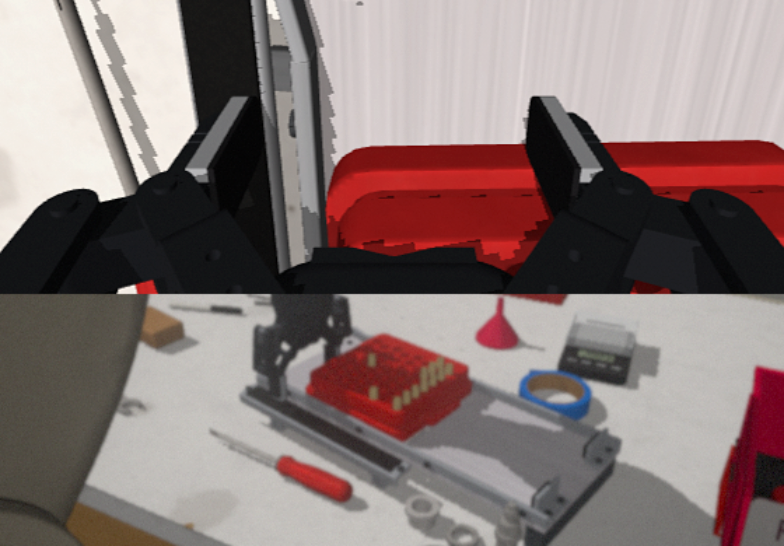

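```bash
python3 -m inch '[[[-0.004,0,0.0005,0,0,0,-1],[-0.008,0,0.0005,0,0,0,-1],[-0.012,0,0.0005,0,0,0,-1],[-0.016,0,0.0005,0,0,0,-1],[-0.02,0,0.0005,0,0,0,-1],[-0.024,0,0.0005,0,0,0,-1]]]'; python3 go.py 0 -0.058 0.046
```

```text
clock: 7.5
position: [0.5319, 0.1083, 0.0471]
ee_rot: [0.779, 0.627, 0.002, -0.0]
ft_force: [1.1, 8.8, 7.1]
grip_width: 1.001
grasp_force: 4.7
clock 7.5 pos [0.5319 0.1083 0.0471] sl [-0.1478 -0.0573  0.0471] F [1.1 8.8 7.1] j [ 0.32  0.46 -0.71  1.86  0.36  0.96 -0.77]
shift [-0.1478 -0.0007  0.0006] turn [ 0.0026 -0.0035  0.0002] tool x in world [0.213 0.977 0.004]
```

```bash
cat > blk.py <<'E'
from h import *
p=np.load("sl.npy"); c,s=np.cos(p[2]),np.sin(p[2]); C=cam("top")
def run(im):
    b,g,r=[im[...,i].astype(int) for i in range(3)]
    m=((r>90)&(g<60)&(b<70)).astype(np.uint8)
    n,lab,st,_=cv2.connectedComponentsWithStats(m)
    best=[]
    for v,u in np.argwhere(m):
        X=onz(C,(u,v),.070); d=X[:2]-p[:2]; L=(c*d[0]+s*d[1],-s*d[0]+c*d[1])
        if -.2<L[0]<.2 and abs(L[1])<.1: best.append(L)
    B=np.array(best); 
    for y0 in(-.07,-.045,.0,.045,.065):
        q=B[abs(B[:,1]-y0)<.008]; print(y0,"x",np.percentile(q[:,0],[1,99]).round(4) if len(q) else None,end="; ")
    print()
run(cv2.imread("pics/top1.png")); run(imaging.camera("top"))
E
python3 blk.py
```

```text
-0.07 x [-0.1755 -0.0303]; -0.045 x [-0.1771 -0.0294]; 0.0 x [-0.1772 -0.0299]; 0.045 x [-0.1771 -0.0318]; 0.065 x [-0.1743 -0.0298]; 
-0.07 x [-0.0171  0.0179]; -0.045 x None; 0.0 x [-0.0726 -0.0573]; 0.045 x [-0.1314  0.0142]; 0.065 x [-0.1317  0.0145];
```

The block's leading face is past the gate and it keeps pace with the finger. Continuing.

```bash
python3 -m inch '[[[-0.005,0,0,0,0,0,-1],[-0.01,0,0,0,0,0,-1],[-0.015,0,0,0,0,0,-1],[-0.02,0,0,0,0,0,-1],[-0.025,0,0,0,0,0,-1],[-0.03,0,0,0,0,0,-1],[-0.035,0,0,0,0,0,-1],[-0.04,0,0,0,0,0,-1],[-0.045,0,0,0,0,0,-1],[-0.05,0,0,0,0,0,-1]]]'; python3 go.py 0 -0.058 0.046
```

```text
clock: 8.55
position: [0.5213, 0.0594, 0.0471]
ee_rot: [0.779, 0.627, 0.002, 0.0]
ft_force: [0.5, 8.0, 6.8]
grip_width: 1.002
grasp_force: 4.8
clock 8.55 pos [0.5213 0.0594 0.0471] sl [-0.0977 -0.0572  0.0471] F [0.5 8.  6.8] j [ 0.41  0.42 -0.71  1.9   0.33  0.94 -0.67]
shift [-0.0977 -0.0008  0.0008] turn [ 0.0027 -0.0032  0.0003] tool x in world [0.213 0.977 0.003]
```

```bash
python3 -m inch '[[[-0.005,0,0,0,0,0,-1],[-0.01,0,0,0,0,0,-1],[-0.015,0,0,0,0,0,-1],[-0.02,0,0,0,0,0,-1],[-0.025,0,0,0,0,0,-1],[-0.03,0,0,0,0,0,-1],[-0.035,0,0,0,0,0,-1],[-0.04,0,0,0,0,0,-1],[-0.045,0,0,0,0,0,-1],[-0.05,0,0,0,0,0,-1]]]'; python3 -m inch '[[[-0.004,0,0,0,0,0,-1],[-0.008,0,0,0,0,0,-1],[-0.012,0,0,0,0,0,-1],[-0.016,0,0,0,0,0,-1],[-0.02,0,0,0,0,0,-1],[-0.024,0,0,0,0,0,-1],[-0.028,0,0,0,0,0,-1],[-0.032,0,0,0,0,0,-1]]]'; python3 go.py 0 -0.058 0.046; python3 blk.py
```

```text
clock: 9.55
position: [0.5107, 0.0105, 0.0471]
ee_rot: [0.779, 0.627, 0.002, 0.0]
ft_force: [-0.3, 9.1, 7.6]
grip_width: 0.997
grasp_force: 5.0
clock: 10.35
position: [0.5039, -0.0208, 0.047]
ee_rot: [0.779, 0.627, 0.002, 0.0]
ft_force: [0.5, 8.3, 8.4]
grip_width: 1.004
grasp_force: 5.2
clock 10.35 pos [ 0.5039 -0.0208  0.047 ] sl [-0.0157 -0.0572  0.047 ] F [0.5 8.3 8.4] j [ 0.57  0.37 -0.7   1.95  0.3   0.92 -0.49]
shift [-0.0157 -0.0008  0.001 ] turn [ 0.0027 -0.0026  0.0005] tool x in world [0.212 0.977 0.003]
-0.07 x [-0.1755 -0.0303]; -0.045 x [-0.1771 -0.0294]; 0.0 x [-0.1772 -0.0299]; 0.045 x [-0.1771 -0.0318]; 0.065 x [-0.1743 -0.0298]; 
-0.07 x [0.1325 0.1495]; -0.045 x None; 0.0 x None; 0.045 x [0.0669 0.1489]; 0.065 x [0.0533 0.1474];
```

```bash
python3 -m inch '[[[-0.002,0,0,0,0,0,-1],[-0.004,0,0,0,0,0,-1],[-0.006,0,0,0,0,0,-1],[-0.008,0,0,0,0,0,-1],[-0.01,0,0,0,0,0,-1]]]';  python3 -m inch '[[[-0.001,0,0,0,0,0,-1],[-0.002,0,0,0,0,0,-1],[-0.002,0,0,0,0,0,-1]]]'; python3 go.py 0 -0.058 0.046
```

```text
clock: 10.9
position: [0.5017, -0.0306, 0.047]
ee_rot: [0.779, 0.627, 0.002, 0.0]
ft_force: [0.2, 8.2, 8.2]
grip_width: 0.998
grasp_force: 5.1
clock: 11.2
position: [0.5013, -0.0327, 0.047]
ee_rot: [0.779, 0.627, 0.002, 0.0]
ft_force: [1.4, 7.2, 8.8]
grip_width: 1.001
grasp_force: 5.0
clock 11.2 pos [ 0.5013 -0.0327  0.047 ] sl [-0.0035 -0.0572  0.047 ] F [1.4 7.2 8.8] j [ 0.59  0.37 -0.69  1.96  0.29  0.91 -0.47]
shift [-0.0035 -0.0008  0.001 ] turn [ 0.0025 -0.0022  0.0003] tool x in world [0.213 0.977 0.002]
```

```bash
python3 -m inch '[[[-0.001,0,0,0,0,0,-1],[-0.002,0,0,0,0,0,-1],[-0.002,0,0,0,0,0,-1]]]';  python3 -m inch '[[[-0.001,0,0,0,0,0,-1],[-0.002,0,0,0,0,0,-1],[-0.002,0,0,0,0,0,-1]]]'; python3 blk.py
```

```text
clock: 11.5
position: [0.501, -0.034, 0.047]
ee_rot: [0.778, 0.628, 0.002, 0.0]
ft_force: [1.4, 9.4, 7.7]
grip_width: 0.996
grasp_force: 6.4
clock: 11.8
position: [0.5011, -0.0344, 0.0471]
ee_rot: [0.778, 0.628, 0.003, -0.0]
ft_force: [5.2, 15.7, 4.8]
grip_width: 1.001
grasp_force: 9.3
-0.07 x [-0.1755 -0.0303]; -0.045 x [-0.1771 -0.0294]; 0.0 x [-0.1772 -0.0299]; 0.045 x [-0.1771 -0.0318]; 0.065 x [-0.1743 -0.0298]; 
-0.07 x [0.1536 0.1635]; -0.045 x None; 0.0 x None; 0.045 x [0.0875 0.1629]; 0.065 x [0.0123 0.1618];
```

```bash
python3 -m inch '[[[-0.001,0,0.0005,0,0,0,-1],[-0.001,0,0.0005,0,0,0,-1],[-0.001,0,0.0005,0,0,0,-1]]]'; python3 go.py 0 -0.058 0.046
```

```text
clock: 12.15
position: [0.5012, -0.0345, 0.0469]
ee_rot: [0.778, 0.629, 0.003, -0.0]
ft_force: [3.0, 17.9, 9.0]
grip_width: 1.001
grasp_force: 10.7
clock 12.15 pos [ 0.5012 -0.0345  0.0469] sl [-0.0017 -0.0569  0.0469] F [ 3.  17.9  9. ] j [ 0.59  0.37 -0.69  1.96  0.29  0.91 -0.46]
shift [-0.0017 -0.0011  0.0009] turn [ 0.0042 -0.0056  0.0039] tool x in world [0.209 0.978 0.006]
```

```bash
python3 -m inch '[[[0.002,0,0,0,0,0,-1],[0.004,0,0,0,0,0,-1],[0.006,0,0,0,0,0,-1],[0.009,0,0,0,0,0,-1],[0.012,0,0,0,0,0,-1],[0.012,0,0,0,0,0,-1]]]'; python3 go.py 0 -0.058 0.046; python3 blk.py
```

```text
clock: 12.75
position: [0.5018, -0.0292, 0.046]
ee_rot: [0.779, 0.627, -0.001, 0.001]
ft_force: [-2.0, -2.5, 9.1]
grip_width: 1.001
grasp_force: 4.4
clock 12.75 pos [ 0.5018 -0.0292  0.046 ] sl [-0.0071 -0.0574  0.046 ] F [-2.  -2.5  9.1] j [ 0.57  0.37 -0.69  1.96  0.3   0.92 -0.48]
shift [-0.0071 -0.0006  0.    ] turn [ 0.0011  0.0023 -0.0019] tool x in world [ 0.215  0.977 -0.002]
-0.07 x [-0.1755 -0.0303]; -0.045 x [-0.1771 -0.0294]; 0.0 x [-0.1772 -0.0299]; 0.045 x [-0.1771 -0.0318]; 0.065 x [-0.1743 -0.0298]; 
-0.07 x [0.1414 0.1634]; -0.045 x None; 0.0 x None; 0.045 x [0.0766 0.1627]; 0.065 x [0.0646 0.1617];
```

```bash
python3 -m inch '[[[0.002,0,-0.005,0,0,0,-1],[0.002,0,-0.01,0,0,0,-1],[0.002,0,-0.015,0,0,0,-1],[0.002,0,-0.02,0,0,0,-1],[0.002,0,-0.026,0,0,0,-1],[0.002,0,-0.035,0,0,0,-1],[0.002,0,-0.05,0,0,0,-1],[0.002,0,-0.09,0,0,0,-1],[0.002,0,-0.13,0,0,0,-1],[0.002,0,-0.13,0,0,0,-1]]]'; python3 -m inch '[[[0.1,0,-0.13,0,0,0,-1],[0.16,0,-0.13,0,0,0,-1],[0.16,0,-0.13,0,0,0,-1],[0.16,0,-0.13,0,0,0,-1],[0.16,0,-0.13,0,0,0,-1],[0.16,0,-0.13,0,0,0,-1],[0.16,0,-0.13,0,0,0,-1]]]'
python3 blk.py; python3 - <<'E'
from h import *
cv2.imwrite("pics/e.png",cv2.convertScaleAbs(np.hstack([cv2.resize(imaging.camera("wrist"),(400,300)),cv2.resize(imaging.camera("scene")[180:345,230:450],(400,300))]),alpha=1.3))
E
```

```text
clock: 13.8
position: [0.5043, -0.0252, 0.1811]
ee_rot: [0.779, 0.627, 0.003, 0.003]
ft_force: [-0.0, -0.5, -0.3]
grip_width: 1.005
grasp_force: 0.0
clock: 14.5
position: [0.5358, 0.1294, 0.3044]
ee_rot: [0.779, 0.626, -0.001, -0.0]
ft_force: [0.4, 0.1, -1.2]
grip_width: 1.001
grasp_force: 0.0
-0.07 x [-0.1755 -0.0303]; -0.045 x [-0.1771 -0.0294]; 0.0 x [-0.1772 -0.0299]; 0.045 x [-0.1771 -0.0318]; 0.065 x [-0.1743 -0.0298]; 
-0.07 x [0.012  0.1615]; -0.045 x [0.0102 0.1632]; 0.0 x [0.0096 0.1205]; 0.045 x [0.0093 0.1074]; 0.065 x [0.01   0.1306];
```

View pics/e.png

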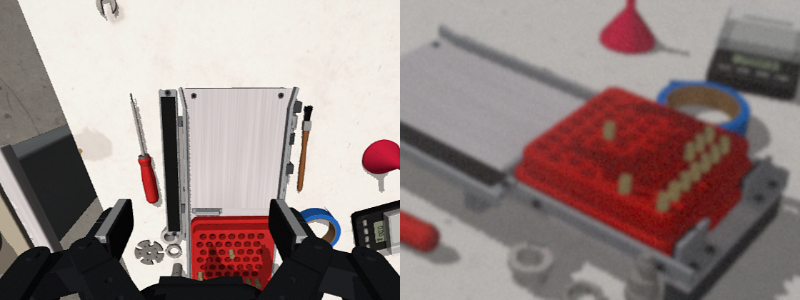

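```bash
python3 - <<'E'
from h import *
p=np.load("sl.npy"); c,s=np.cos(p[2]),np.sin(p[2]); C=cam("wrist"); im=imaging.camera("wrist").astype(int)
b,g,r=im[...,0],im[...,1],im[...,2]; m=(r>80)&(g<60)&(b<60); m[:250]=0
for u in range(280,370,10):
    v=np.argmax(m[:,u]); 
    print(u,v,end=" ")
    for z in(.048,.053):
        d=onz(C,(u,v-.5),z)[:2]-p[:2]; print(np.round([c*d[0]+s*d[1],-s*d[0]+c*d[1]],4),end=" ")
    print()
E
```

```text
280 303 [ 0.0051 -0.0606] [ 0.0017 -0.0605] 
290 303 [ 0.0051 -0.0472] [ 0.0017 -0.0474] 
300 303 [ 0.0051 -0.0339] [ 0.0018 -0.0342] 
310 303 [ 0.0051 -0.0205] [ 0.0018 -0.021 ] 
320 303 [ 0.0052 -0.0072] [ 0.0018 -0.0079] 
330 303 [0.0052 0.0061] [0.0018 0.0053] 
340 302 [0.0037 0.0194] [0.0003 0.0184] 
350 302 [0.0037 0.0327] [0.0004 0.0315] 
360 302 [0.0037 0.046 ] [0.0004 0.0447]
```

```bash
python3 - <<'E'
from h import *
p=np.load("sl.npy"); c,s=np.cos(p[2]),np.sin(p[2]); C=cam("wrist"); im=imaging.camera("wrist"); cv2.imwrite("pics/w9.png",im)
for u in(285,292,300): print(u,[(v,im[v,u].tolist()) for v in range(286,308)])
def W(X): return (p[0]+c*X[0]-s*X[1],p[1]+s*X[0]+c*X[1],X[2])
for dz in(0,-.0048): print(dz,{k:proj(C,W(X)+np.array([0,0,dz])).round(1).tolist() for k,X in dict(bladeback=(-.003,-.045,.047),bladefront=(.003,-.045,.047),rear_top=(.010,-.045,.053),rear_bot=(.01,-.045,.037),barfront=(.035,-.108,.066),floorend=(-.225,0,.037)).items()})
im2=im[240:330,220:400]; cv2.imwrite("pics/w9c.png",im2)
print("sat rows bar col 240:",[(v,int(im[v,245].mean())) for v in range(318,340)])
print("floor end col 330:",[(v,int(im[v,330].mean())) for v in range(116,132)])
E
```

```text
285 [(286, [157, 158, 164]), (287, [157, 157, 164]), (288, [157, 157, 163]), (289, [157, 158, 166]), (290, [157, 157, 164]), (291, [121, 121, 128]), (292, [79, 78, 77]), (293, [83, 82, 83]), (294, [84, 85, 85]), (295, [80, 79, 80]), (296, [87, 85, 86]), (297, [117, 115, 117]), (298, [127, 126, 127]), (299, [127, 125, 125]), (300, [122, 121, 122]), (301, [82, 83, 84]), (302, [93, 93, 98]), (303, [23, 23, 95]), (304, [11, 12, 93]), (305, [14, 14, 93]), (306, [12, 13, 93]), (307, [12, 13, 92])]
292 [(286, [156, 157, 163]), (287, [157, 157, 164]), (288, [158, 158, 164]), (289, [157, 157, 164]), (290, [155, 155, 162]), (291, [89, 89, 92]), (292, [80, 79, 80]), (293, [84, 83, 84]), (294, [85, 84, 86]), (295, [79, 79, 79]), (296, [86, 84, 85]), (297, [117, 116, 118]), (298, [127, 126, 127]), (299, [126, 125, 125]), (300, [122, 122, 121]), (301, [86, 86, 89]), (302, [131, 131, 136]), (303, [4, 3, 90]), (304, [12, 12, 94]), (305, [12, 13, 93]), (306, [13, 14, 93]), (307, [14, 15, 96])]
300 [(286, [157, 157, 165]), (287, [157, 158, 165]), (288, [157, 157, 165]), (289, [158, 159, 166]), (290, [
[... 525 characters left out ...]
330.2], 'floorend': [332.0, 124.0]}
-0.0048 {'bladeback': [291.4, 295.0], 'bladefront': [291.4, 298.8], 'rear_top': [291.5, 305.9], 'rear_bot': [291.2, 299.1], 'barfront': [244.2, 327.8], 'floorend': [331.4, 123.7]}
sat rows bar col 240: [(318, 15), (319, 15), (320, 14), (321, 14), (322, 15), (323, 20), (324, 50), (325, 39), (326, 43), (327, 44), (328, 35), (329, 42), (330, 89), (331, 160), (332, 141), (333, 140), (334, 145), (335, 146), (336, 148), (337, 144), (338, 142), (339, 141)]
floor end col 330: [(116, 181), (117, 180), (118, 180), (119, 180), (120, 180), (121, 182), (122, 179), (123, 64), (124, 152), (125, 161), (126, 160), (127, 159), (128, 160), (129, 158), (130, 159), (131, 158)]
```

The blade edges match the raised gate to within a pixel, and the block's rear face is at or beyond its home position.

```bash
python3 -c "
from workcell import order; print(order.hand_in())"
```

```text
the job is handed in; nothing more can be done
None
```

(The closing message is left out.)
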